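# Seat the sample containers in their fitted holders

### The arm

A 7-joint arm with a two-finger parallel gripper is mounted at the origin on the work surface. World frame = base frame: x ahead of the robot, y to its left, z up, the work surface at z = 0. Lengths are in mm, angles in rad, forces in N, time in s.
With the tool pointing down it reaches from about 400 to 925 mm from the base axis. Payload 4.1 kg.
Tool frame: the origin (TCP) lies at the very end of the fingers, on their centre line; the grasp point (between the pads) lies 19 mm behind it; z points along the fingers, y is the line along which they close (so a half turn about z gives the same grasp; the last joint's range is limited). The gripper opens to 85 mm and grips with 20 to 120 N. Pads are 22 mm wide; open, the fingers measure 114 mm over their backs; the gripper's body (76 mm by 85 mm) begins 54 mm behind the grasp point. The pads swing forward as they close: fully open they stand 13 mm farther back than shut.
Start: joints at [-1.37, 0.398, 0.045, 1.537, -0.019, 1.207, -0.051], TCP at [191.942, 621.049, 231.347] pointing down, gripper open.
Joint ranges: [-2.82, 2.82], [-0.49, 2.23], [-1.37, 1.46], [0, 2.46], [-1.36, 4.5], [0.23, 2], [-2.94, 2.94]. Speed limits (rad/s): [2.57, 2.57, 3.14, 3.14, 3.14, 3.14, 3.14].

### API

Orientations are given as a unit quaternion [w, x, y, z].
In Python, from station import env gives the robot as it stands.
- The arm moves only by the tool drive_tool, never from a script. Its argument "commands" is a list that holds one entry, the list of rows, each a list of 7 numbers: the shift along the tool's x, y, z scaled (see below), then the turn, a rotation vector about the tool's x, y, z scaled (see below), then the opening, from 0 (shut) to 1 (fully open). In form: [[[dx, dy, dz, rx, ry, rz, gripper], ...]]. A call has 1 to 20 rows; each row is the pose to reach, as a shift and turn from the pose commanded when the call began, along the tool's axes at that moment; what a row does not reach only later rows make up. The controller multiplies each number of a shift by 0.4 m and each number of a turn by 0.5 rad. A row lasts 1/8 s, in which the tool goes at most 62.5 mm and 10.7 degrees, less where a joint would pass 70% of its speed; a pose out of reach is approached as far as the arm can. A call with a number of a shift or a turn outside -1 to 1 is refused whole. A call with a gripper value outside its range is refused whole. The fingers move at their own pace and stop on an object; "newtons" is the grip in N (left out, the last holds). Time passes only in rows, so rows that repeat a pose let the fingers close. It gives the time, the measured TCP pose, the force, the opening and the grip force at its end, in the units of the state.
- env.state(): the state, without advancing time (a new reading comes with each control period).
- env.get_image(name): name is "scene" or "top" or "wrist"; returns the picture (400x640x3 uint8, red, green, blue); there is no depth.
- env.camera_model(name): a dict with "camera_matrix" (3x3 intrinsics, pixels), "xyz" and "attitude" of the camera in the world. Camera axes: x right, y down, z forward; pixel columns grow to the right and rows downward; lengths in mm; the calibration is good to about 2 mm. A picture is of the moment at which its call begins: read the wrist's pose just before it. camera_model takes no time and is no camera call; for the wrist camera it gives the pose at the moment of the call.
- env.hand_in(): hands the job in; it is judged then, once.
The state is a dict: "t": time; "joints": joint angles; "qd": joint speeds; "tau": joint torques, N m; "tcp_pos": TCP position; "tool_rot": TCP orientation; "contact_force": force on the tool from outside, world axes, zero at the start; "torque": the same for the moment, N m; "opening": finger opening in mm; "grasp_force": force on a finger pad.
Only numpy, scipy, OpenCV 4.12 (cv2) and the standard library are available. Lean on these libraries where they do the work, as an engineer would, in place of code of your own. Each camera call takes 0.05 s, during which the arm holds its last target. There are 200 camera calls.

### The job

Get the bench ready for the next batch: put the steel canister, the round bottle, the square bottle and the slide box each into the light-grey holder whose pocket has its shape and size, standing upright and flat on the holder's floor. Set each one down gently rather than dropping it, and leave the glass beaker and the glass flask standing where they are.

Things in the scene. Friction and masses are not known exactly. Their poses are not given: they have to be found in the camera images.
- canister: Steel canister, the largest round container: diameter 66 mm at its lid (64 mm at its foot), lid top 50 mm above its underside, and on the lid's centre an upright cylindrical steel knob, diameter 22 mm, 22 mm tall (its top 72 mm above the underside). One rigid piece, 0.21 to 0.42 kg, loose, upright. Origin: centre of its underside; z up.
- round_bottle: Slim round white plastic bottle with a white screw cap, closed: body diameter 40 mm and 62 mm tall, cap diameter 28 mm, its top 82 mm above the underside. 0.08 to 0.17 kg, loose, upright. Origin: centre of its underside; z up along its axis.
- square_bottle: Square amber glass bottle with a round black cap, closed: body 44 x 44 mm and 60 mm tall, cap diameter 34 mm, its top 82 mm above the underside. 0.12 to 0.26 kg, loose, upright. Origin: centre of its underside; x and y across the flats, z up.
- slide_box: Oblong white plastic box for microscope slides, shut (lid and box are one rigid piece): 80 mm long (its x), 34 mm wide (its y), 50 mm tall. 0.10 to 0.21 kg, loose, upright. Origin: centre of its underside; z up.
- holder_large_round: Moulded light-grey plastic holder, fixed to the bench, a low tray with a 4 mm floor, a 5 mm wall and its rim 16 mm above the bench. Round pocket, inner diameter 82 mm (outer 92 mm), for the canister. Origin: centre of its underside, on the bench; z up.
- holder_small_round: Moulded light-grey plastic holder, fixed to the bench, a low tray with a 4 mm floor, a 5 mm wall and its rim 16 mm above the bench. Round pocket, inner diameter 58 mm (outer 68 mm), for the round bottle. Origin: centre of its underside, on the bench; z up.
- holder_square: Moulded light-grey plastic holder, fixed to the bench, a low tray with a 4 mm floor, a 5 mm wall and its rim 16 mm above the bench. Square pocket, inner 60 x 60 mm (outer 70 x 70 mm), for the square bottle. x and y run along its sides; any of the four ways round will do. Origin: centre of its underside, on the bench; z up.
- holder_oblong: Moulded light-grey plastic holder, fixed to the bench, a low tray with a 4 mm floor, a 5 mm wall and its rim 16 mm above the bench. Oblong pocket, inner 96 mm along its x by 50 mm along its y (outer 106 x 60 mm), for the slide box, either way round. Origin: centre of its underside, on the bench; z up.
- beaker: Empty clear glass beaker, loose, fragile, to be left where it is: rim diameter 54 mm, 75 mm tall. Origin: centre of its underside; z up.
- flask: Clear glass conical flask, loose, fragile, to be left where it is: foot diameter 64 mm, neck diameter 24 to 30 mm, 85 mm tall. Origin: centre of its underside; z up.
Things that resemble listed ones, but are neither listed nor needed, are in the scene too. Leave any black, orange or turquoise look-alike of the holder_small_round alone.

How it is judged:
By the outcome, as a careful person would: the job done as asked, in the order asked, and still so for the second after the job is handed in, with the robot touching nothing.
It also fails if it takes over 109 s, if anything falls off the work surface, if the arm or the gripper's body presses on something with over 40 N, if the wrist force passes 120 N, or if a joint passes its speed limit or range.

## Working session

There is one attempt and no reset: what is moved stays moved. The work goes in short steps, Python scripts to look and compute and a tool call to move; the robot and the scene stay as the last step left them, time stands still between calls to the robot, and variables do not carry over. Pictures are saved under pics/ and viewed, at most 14 in all, crops included, and the job is handed in when it is done.

Besides the shell and the picture viewer there is one more tool, called as a command line: name --argument value ..., lists and objects as JSON in quotes. drive_tool: Moves the arm, as the interface text tells. Its arguments: {"type":"object","properties":{"commands":{"type":"array","items":{"type":"array","items":{"type":"array","items":{"type":"number","minimum":-1,"maximum":1}}}},"newtons":{"type":"number"}},"required":["commands"]}

```bash
mkdir -p pics; ls
python3 - <<'E'
from station import env
import cv2
s=env.state(); print(s)
for n in ["scene","top"]:
    m=env.camera_model(n); print(n,m)
    cv2.imwrite(f"pics/{n}0.png",env.get_image(n)[:,:,::-1])
E
```

```text
pics
{'t': 0.0, 'joints': array([-1.36998548,  0.39917409,  0.04499711,  1.53788582, -0.01870935,
        1.20690365, -0.05068989]), 'qd': array([ 0.00017909, -0.00069418, -0.00034534,  0.0005781 ,  0.00116015,
        0.00132389,  0.00046364]), 'tau': array([-4.70873547e-04, -4.75113845e+01,  1.36435535e+00, -2.54225224e+01,
        1.15276096e-02,  9.33069881e-03, -2.21470509e-05]), 'tcp_pos': array([191.73738557, 620.40784927, 230.27170632]), 'tool_rot': array([-9.03419033e-05,  1.49269084e-01,  9.88796132e-01, -9.70734113e-04]), 'contact_force': array([-0.03242022,  0.624767  ,  0.10291054]), 'torque': array([ 0.02072182, -0.00372304,  0.00680328]), 'grasp_force': 0.0, 'opening': 85.21466164650228}
scene {'camera_matrix': array([[486.54996242,   0.        , 327.19122221],
       [  0.        , 486.54996242, 192.17300763],
       [  0.        ,   0.        ,   1.        ]]), 'xyz': array([1293.08315311, -379.52780047,  935.946391  ]), 'attitude': array([-0.31044343,  0.79653968,  0.48011365, -0.19657138])}
top {'camera_matrix': array([[364.41398509,   0.        , 319.83542802],
       [  0.        , 364.41398509, 198.26595   ],
       [  0.        ,   0.        ,   1.        ]]), 'xyz': array([ 366.32616059,    5.47488919, 1093.77947502]), 'attitude': array([-0.0506308 ,  0.70866215, -0.70147684,  0.05625582])}
```

View pics/top0.png

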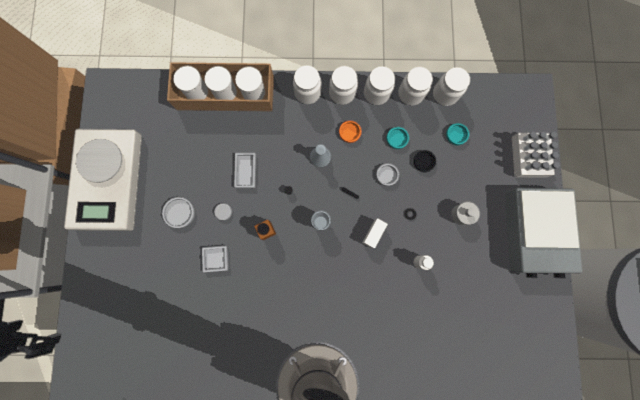

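View pics/scene0.png

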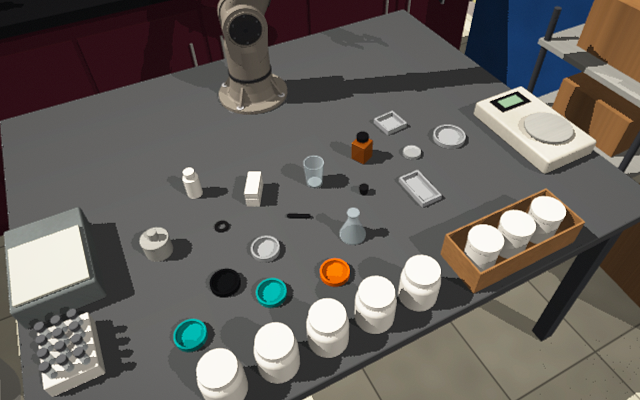

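Top view: slide box at (375,233), round bottle (425,262), canister (468,213), square bottle (264,229), beaker (321,220), flask (320,155). The holders are large round (178,212), small round light grey (388,174), oblong (245,170) and square (215,259). A grey disk at (223,212), a pen, a stopper and a ring are not needed. The scene view shows the same set.

```bash
cat > h.py <<'E'
import numpy as np, cv2
from scipy.spatial.transform import Rotation as R
def rot(q): return R.from_quat([q[1],q[2],q[3],q[0]])
class Cam:
    def __init__(s,m): s.K=np.array(m["camera_matrix"]); s.c=np.array(m["xyz"]); s.R=rot(m["attitude"]).as_matrix()
    def proj(s,P):
        p=(np.atleast_2d(P)-s.c)@s.R@s.K.T; return p[:,:2]/p[:,2:]
    def ray(s,uv):
        uv=np.atleast_2d(uv).astype(float); d=np.c_[uv,np.ones(len(uv))]@np.linalg.inv(s.K).T@s.R.T; return d
    def plane(s,uv,z):
        d=s.ray(uv); return s.c+d*((z-s.c[2])/d[:,2:])
E
python3 - <<'E'
from h import *
from station import env
for n in ["top","scene"]:
    c=Cam(env.camera_model(n)); print(n,c.R.round(3).tolist()); print(c.proj([[0,0,0],[192,621,230],[192,621,0],[500,0,0],[500,300,0]]).round(1).tolist())
c=Cam(env.camera_model("top"))
for k,uv,z in [("canister",(468,213),50),("rb",(425,262),70),("sb",(264,229),80),("box",(375,233),50),("beaker",(321,220),40),("flask",(320,155),40),("HL",(178,212),16),("HS",(388,174),16),("HO",(245,170),16),("HQ",(215,259),16),("teal",(398,138),16),("black",(425,160),16)]:
    print(k,c.plane(uv,z).round()[0].tolist())
print(env.camera_model("wrist"))
i=cv2.imread("pics/top0.png"); cv2.imwrite("pics/topc.png",cv2.resize(i[110:290,150:490],None,fx=2.35,fy=2.35,interpolation=cv2.INTER_CUBIC))
cv2.imwrite("pics/wrist0.png",env.get_image("wrist")[:,:,::-1])
E
```

```text
top [[0.01, -0.989, 0.151], [-1.0, -0.011, -0.007], [0.009, -0.151, -0.989]]
[[317.2, 385.4], [43.3, 329.2], [102.5, 312.9], [318.9, 209.1], [219.5, 208.1]]
scene [[0.462, 0.643, -0.611], [0.887, -0.346, 0.306], [-0.015, -0.683, -0.73]]
[[251.8, 93.3], [454.1, 6.0], [442.3, 70.8], [321.3, 191.5], [415.8, 154.9]]
canister [487.0, -431.0, 50.0]
rb [347.0, -295.0, 70.0]
sb [433.0, 152.0, 80.0]
box [427.0, -161.0, 50.0]
beaker [463.0, -6.0, 40.0]
flask [657.0, -1.0, 40.0]
HL [485.0, 418.0, 16.0]
HS [607.0, -208.0, 16.0]
HO [615.0, 225.0, 16.0]
HQ [349.0, 301.0, 16.0]
teal [721.0, -241.0, 16.0]
black [652.0, -322.0, 16.0]
{'camera_matrix': array([[352.41802772,   0.        , 322.49834226],
       [  0.        , 352.41802772, 198.3085611 ],
       [  0.        ,   0.        ,   1.        ]]), 'xyz': array([113.56657871, 644.53439928, 373.3499452 ]), 'attitude': array([0.13102181, 0.79413217, 0.58575548, 0.095278  ])}
```

View pics/topc.png

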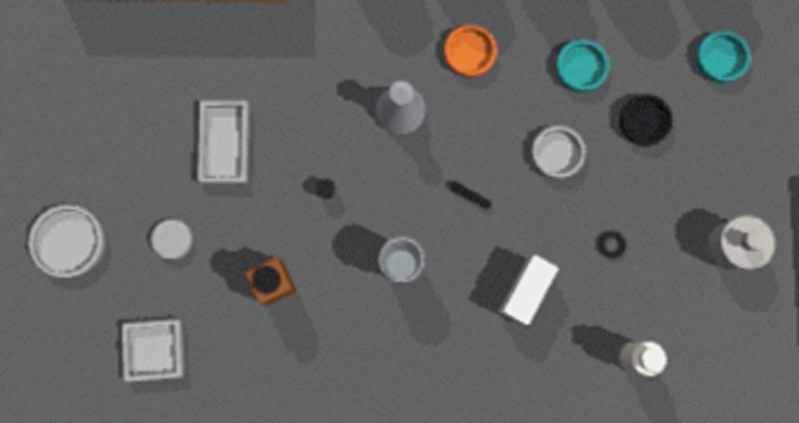

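View pics/wrist0.png

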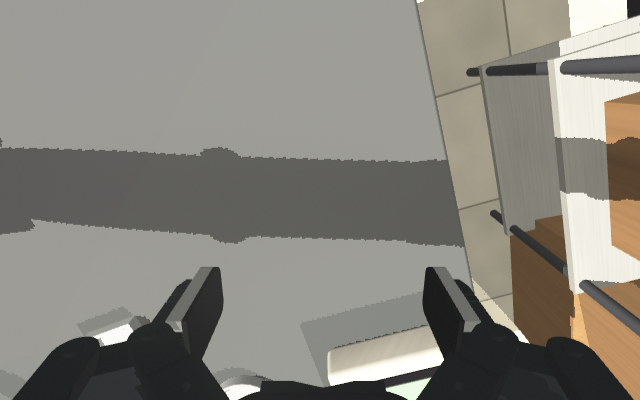

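```bash
cat > m.py <<'E'
from h import *
from station import env
c=Cam(env.camera_model("top")); im=cv2.imread("pics/top0.png"); hsv=cv2.cvtColor(im,cv2.COLOR_BGR2HSV)
print("bench V",np.median(hsv[200:280,330:350,2]))
out=cv2.resize(im,None,fx=4,fy=4,interpolation=cv2.INTER_CUBIC)
for k,(u,v),r,z,kind in [("canister",(468,213),18,25,0),("rb",(425,262),16,41,0),("sb",(264,229),16,30,1),("box",(375,233),22,25,1),("HL",(178,212),22,8,0),("HS",(388,174),17,8,0),("HO",(245,170),26,8,1),("HQ",(215,259),20,8,1),("disk",(223,212),13,5,0),("beaker",(321,220),15,37,0),("flask",(320,155),17,40,0)]:
    f=4; p=cv2.resize(hsv[v-r:v+r,u-r:u+r],None,fx=f,fy=f,interpolation=cv2.INTER_CUBIC)
    m=((p[...,1]>120)|(p[...,2]<35)).astype(np.uint8) if k=="sb" else (p[...,2]>105).astype(np.uint8)
    if k=="sb": m=(p[...,1]>120).astype(np.uint8)
    cs,_=cv2.findContours(m,cv2.RETR_EXTERNAL,cv2.CHAIN_APPROX_NONE); ct=max(cs,key=cv2.contourArea)
    uv=(ct[:,0]+.5)/f-.5+[u-r,v-r]
    cv2.drawContours(out,[np.int32(uv*4+2)[:,None]],-1,(0,0,255),1)
    P=c.plane(uv,z)[:,:2].astype(np.float32)
    (ctr,sz,a)=cv2.minAreaRect(P)
    print(k,"rect",np.round(ctr,1),np.round(sz,1),round(a,1),"box mid",((P.max(0)+P.min(0))/2).round(1),(P.max(0)-P.min(0)).round(1))
cv2.imwrite("pics/seg.png",cv2.resize(out[440:1160,600:1960],(800,424)))
E
python3 m.py
```

```text
bench V 100.0
canister rect [ 492.1 -442.1] [71.4 71.8] 29.9 box mid [ 491.7 -442. ] [72.3 72. ]
rb rect [ 348.4 -304.4] [53.6 46.1] 41.4 box mid [ 346.3 -301.4] [44.4 56.7]
sb rect [435.1 157.9] [49.2 47.8] 26.1 box mid [435.7 157.7] [56.1 61.8]
box rect [ 429.6 -166.5] [41.5 87.7] 60.7 box mid [ 430.  -166.1] [90.  74.1]
HL rect [485.9 420.9] [95.5 97.1] 15.3 box mid [486.1 421.3] [95.5 97.8]
HS rect [ 609.5 -209.5] [70.4 71.5] 45.6 box mid [ 609.6 -209.3] [73.3 72. ]
HO rect [618.9 227. ] [113.8  66.5] 0.6 box mid [618.9 227.5] [114.4  66.5]
HQ rect [349.1 304.6] [74.3 76.7] 5.4 box mid [349.  304.5] [80.2 80.5]
disk rect [489.9 288. ] [52.1 54. ] 0.6 box mid [490. 288.] [52.1 54.1]
beaker rect [464.6  -6. ] [58.3 58.8] 50.0 box mid [465.2  -5.8] [59.2 58.2]
flask rect [659.9 -11.5] [71.7 45.1] 12.5 box mid [658.4  -9.9] [71.4 49.4]
```

View pics/seg.png

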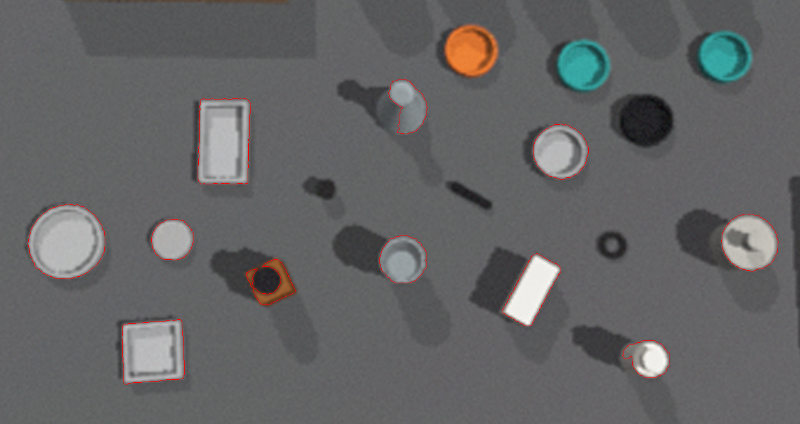

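Holder contours fit: large (486,421), small (609.5,-209.5), oblong (619,227) at 0.6°, square (349,304.5) at 5.4°. The object silhouettes need refining from the wrist camera, so I'll turn the tool square to the world and move over.

drive_tool --commands '[[[-0.4,-0.29,0,0,0,-0.3,1],[-0.853,-0.576,0,0,0,-0.6,1],[-0.853,-0.576,0,0,0,-0.6,1],[-0.853,-0.576,0,0,0,-0.6,1],[-0.853,-0.576,0,0,0,-0.6,1],[-0.853,-0.576,0,0,0,-0.6,1],[-0.853,-0.576,0,0,0,-0.6,1],[-0.853,-0.576,0,0,0,-0.6,1],[-0.853,-0.576,0,0,0,-0.6,1]]]'

```text
t: 1.27
tcp_pos: [449.1, 301.1, 231.1]
tool_rot: [-0.0, -0.001, 1.0, 0.0]
contact_force: [-1.1, 0.5, 0.7]
opening: 85.5
grasp_force: 0.0
```

drive_tool --commands '[[[0,-0.1,0,0,0,0,1],[0,-1,0,0,0,0,1],[0,-1,0,0,0,0,1],[0,-1,0,0,0,0,1],[0,-1,0,0,0,0,1],[0,-1,0,0,0,0,1],[0,-1,0,0,0,0,1],[0,-1,0,0,0,0,1]]]'

```text
t: 2.28
tcp_pos: [449.8, -102.0, 231.5]
tool_rot: [0.0, 0.002, 1.0, -0.0]
contact_force: [-0.1, 0.9, -0.2]
opening: 85.2
grasp_force: 0.0
```

drive_tool --commands '[[[0,-0.15,0,0,0,0,1],[0,-0.82,0,0,0,0,1],[0,-0.82,0,0,0,0,1],[0,-0.82,0,0,0,0,1],[0,-0.82,0,0,0,0,1],[0,-0.82,0,0,0,0,1],[0,-0.82,0,0,0,0,1],[0,-0.82,0,0,0,0,1],[0,-0.82,0,0,0,0,1]]]'

```text
t: 3.4
tcp_pos: [451.4, -425.3, 231.2]
tool_rot: [0.0, -0.002, 1.0, 0.001]
contact_force: [-0.7, 0.6, -0.3]
opening: 85.7
grasp_force: 0.0
```

Run:
```python
from h import *
from station import env
s=env.state(); m=env.camera_model("wrist"); i=env.get_image("wrist")[:,:,::-1]
cv2.imwrite("pics/w1.png",i); np.save("w1.npy",m,allow_pickle=True)
c=Cam(m); print(s["tcp_pos"],s["joints"].round(2)); print(m["xyz"]-s["tcp_pos"],c.R.round(3).tolist())
print(c.proj([s["tcp_pos"],[450,-428,72],[450,-428,0],[488,-431,50],[488,-431,72],[348,-300,82],[430,-166,50]]).round())
```

```text
[ 451.42940623 -425.33761903  231.24458786] [ 0.17  0.42  0.71  1.63 -0.29  1.2   2.51]
[-82.07202864  -1.10174428 142.93681751] [[-0.003, 0.947, 0.32], [1.0, 0.003, 0.003], [0.002, 0.32, -0.947]]
[[324. 268.]
 [320. 175.]
 [320. 158.]
 [317. 207.]
 [317. 215.]
 [487.  50.]
 [602. 149.]]
```

View pics/w1.png

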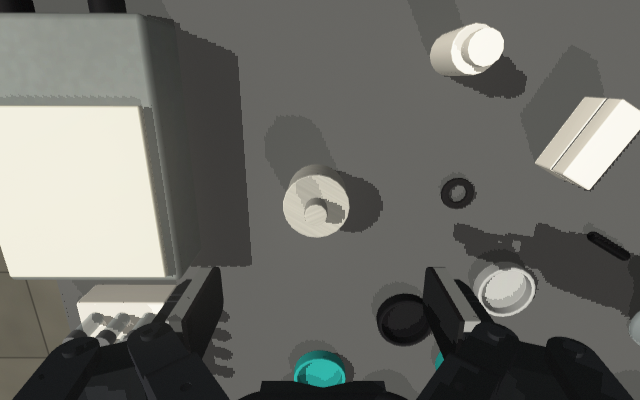

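The wrist view shows the canister lid centred near (316,206) with the knob top at (315,210). The round bottle cap is at (487,46) and the slide box is partly in view on the right. These agree with the predictions. I'll convert them with lid and cap masks.

Run:
```python
from h import *
c=Cam(np.load("w1.npy",allow_pickle=True).item()); im=cv2.imread("pics/w1.png"); g=cv2.cvtColor(im,cv2.COLOR_BGR2GRAY)
def blob(x0,y0,x1,y1,t,z):
    m=(g[y0:y1,x0:x1]>t).astype(np.uint8); cs,_=cv2.findContours(m,0,cv2.CHAIN_APPROX_NONE); ct=max(cs,key=cv2.contourArea)
    h=cv2.convexHull(ct)[:,0]+[x0,y0]; P=c.plane(h,z)[:,:2].astype(np.float32)
    print(t,h.min(0),h.max(0),[np.round(x,1) for x in cv2.minEnclosingCircle(P)])
for t in (150,170,185): blob(270,165,365,245,t,50)
for t in (215,230,240): blob(425,15,515,90,t,82)
print("knob",c.plane((315,210),72).round(1),"cap",c.plane((487,46),82).round(1), g[206,300],g[45,487],g[60,455],g[210,315])
```

```text
150 [283 175] [348 237] [array([ 487.5, -432.5]), np.float64(32.8)]
170 [283 175] [348 236] [array([ 487.7, -432.4]), np.float64(32.3)]
185 [283 175] [348 236] [array([ 487.6, -432.4]), np.float64(32.2)]
215 [451  23] [503  74] [array([ 346.7, -307.8]), np.float64(19.9)]
230 [451  24] [503  73] [array([ 346.9, -307.7]), np.float64(19.9)]
240 [468  27] [503  65] [array([ 345.3, -301.4]), np.float64(13.5)]
knob [[ 482.9 -432.5   72. ]] cap [[ 344.9 -300.4   82. ]] 199 248 249 198
```

drive_tool --commands '[[[-0.094,-0.011,0.1,0,0,0,0.6],[-0.094,-0.011,0.2,0,0,0,0.6],[-0.094,-0.011,0.3,0,0,0,0.6],[-0.094,-0.011,0.38,0,0,0,0.6],[-0.094,-0.011,0.42,0,0,0,0.6],[-0.094,-0.011,0.441,0,0,0,0.6],[-0.094,-0.011,0.441,0,0,0,0.6],[-0.094,-0.011,0.441,0,0,0,0.6]]]' --newtons 60

```text
t: 4.45
tcp_pos: [488.4, -432.9, 56.2]
tool_rot: [0.001, -0.0, 1.0, -0.001]
contact_force: [-0.6, -0.2, 0.4]
opening: 51.2
grasp_force: 0.0
```

drive_tool --commands '[[[0,0,0,0,0,0,0],[0,0,0,0,0,0,0],[0,0,0,0,0,0,0],[0,0,0,0,0,0,0],[0,0,0,0,0,0,0],[0,0,0,0,0,0,0],[0,0,0,0,0,0,0],[0,0,0,0,0,0,0]]]' --newtons 60

```text
t: 5.45
tcp_pos: [488.2, -432.2, 55.7]
tool_rot: [0.0, -0.0, 1.0, 0.0]
contact_force: [-0.7, 2.4, 6.0]
opening: 19.4
grasp_force: 58.6
```

drive_tool --commands '[[[0,0,-0.03,0,0,0,0],[0,0,-0.1,0,0,0,0],[0,0,-0.2,0,0,0,0],[0,0,-0.3,0,0,0,0],[0,0,-0.375,0,0,0,0],[0,0,-0.375,0,0,0,0],[0,0,-0.375,0,0,0,0]]]'

```text
t: 6.32
tcp_pos: [487.0, -431.3, 203.2]
tool_rot: [-0.001, -0.0, 1.0, 0.001]
contact_force: [-0.1, 0.4, -3.0]
opening: 19.3
grasp_force: 59.0
```

Run:
```python
from h import *
from station import env
s=env.state(); m=env.camera_model("wrist"); cv2.imwrite("pics/w2.png",env.get_image("wrist")[:,:,::-1])
print(s["tcp_pos"],s["joints"].round(2))
```

```text
[ 487.02565041 -431.34488947  203.20221197] [ 0.18  0.51  0.69  1.58 -0.34  1.18  2.51]
```

View pics/w2.png

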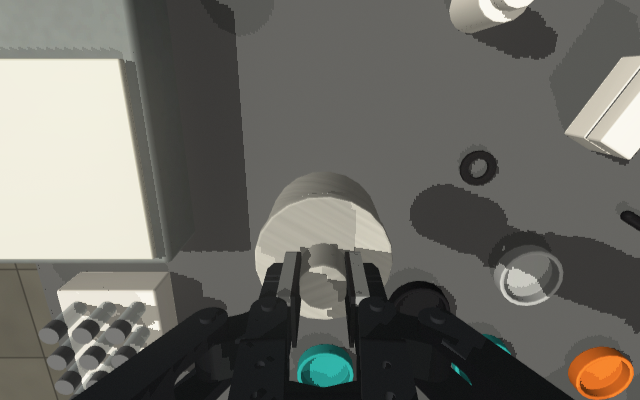

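The canister hangs upright from its knob in the wrist view. I'll carry it across to the left.

drive_tool --commands '[[[0,0.05,0,0,0,0,0],[0,0.15,0,0,0,0,0],[0,0.28,0,0,0,0,0],[0,0.41,0,0,0,0,0],[0,0.54,0,0,0,0,0],[0,0.67,0,0,0,0,0],[0,0.8,0,0,0,0,0],[0,0.93,0,0,0,0,0],[0,1,0,0,0,0,0]]]'

```text
t: 7.5
tcp_pos: [486.3, -28.7, 203.3]
tool_rot: [-0.002, -0.002, 1.0, 0.0]
contact_force: [0.1, -1.2, -1.7]
opening: 19.5
grasp_force: 59.1
```

drive_tool --commands '[[[0,0.1,0,0,0,0,0],[0,0.23,0,0,0,0,0],[0,0.36,0,0,0,0,0],[0,0.49,0,0,0,0,0],[0,0.62,0,0,0,0,0],[0,0.72,0,0,0,0,0],[0,0.8,0,0,0,0,0],[0,0.83,0,0,0,0,0],[0,0.83,0,0,0,0,0],[0,0.83,0,0,0,0,0]]]'

```text
t: 8.75
tcp_pos: [487.8, 297.4, 204.6]
tool_rot: [-0.0, 0.001, 1.0, -0.001]
contact_force: [0.1, 0.5, -2.1]
opening: 19.1
grasp_force: 59.1
```

Run:
```python
from h import *
from station import env
s=env.state(); m=env.camera_model("wrist"); np.save("w3.npy",m,allow_pickle=True); cv2.imwrite("pics/w3.png",env.get_image("wrist")[:,:,::-1])
print(s["tcp_pos"],s["joints"].round(2)); c=Cam(m); print(c.proj([[486,421,4],[486,421,16],[349,304.5,16],[434,155,82],[619,227,16]]).round())
```

```text
[487.79787219 297.42691706 204.5724724 ] [-0.96  0.3   0.41  1.77 -0.13  1.1   1.07]
[[448. 164.]
 [452. 167.]
 [332.   8.]
 [131. 120.]
 [259. 287.]]
```

View pics/w3.png

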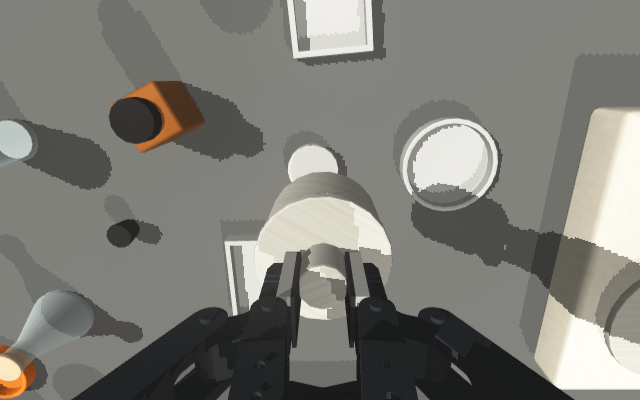

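The wrist view shows the large holder's outline centred at (449,164), predicted (450,165). The square bottle cap is at (136,120). I'll move above the holder and lower.

drive_tool --commands '[[[0.003,0.06,0,0,0,0,0],[0.003,0.16,0,0,0,0,0],[0.003,0.26,0,0,0,0,0],[0.003,0.304,0,0,0,0,0],[0.003,0.304,0,0,0,0,0],[0.003,0.304,0.06,0,0,0,0],[0.003,0.304,0.15,0,0,0,0],[0.003,0.304,0.24,0,0,0,0],[0.003,0.304,0.31,0,0,0,0],[0.003,0.304,0.34,0,0,0,0],[0.003,0.304,0.35,0,0,0,0],[0.003,0.304,0.35,0,0,0,0],[0.003,0.304,0.35,0,0,0,0]]]'

```text
t: 10.42
tcp_pos: [487.0, 421.9, 66.3]
tool_rot: [0.001, -0.0, 1.0, 0.001]
contact_force: [-0.1, -0.2, -1.4]
opening: 19.5
grasp_force: 59.2
```

drive_tool --commands '[[[0,0,0.004,0,0,0,0],[0,0,0.008,0,0,0,0],[0,0,0.011,0,0,0,0],[0,0,0.014,0,0,0,0],[0,0,0.014,0,0,0,0],[0,0,0.014,0,0,0,0]]]'

```text
t: 11.18
tcp_pos: [486.4, 421.6, 59.7]
tool_rot: [0.0, -0.0, 1.0, 0.0]
contact_force: [-1.1, -1.3, 1.7]
opening: 19.8
grasp_force: 59.7
```

drive_tool --commands '[[[0,0,0.002,0,0,0,0],[0,0,0.002,0,0,0,0],[0,0,0.002,0,0,0,0]]]'

```text
t: 11.55
tcp_pos: [486.4, 421.8, 59.6]
tool_rot: [0.0, -0.0, 1.0, 0.0]
contact_force: [-2.8, -0.4, 6.2]
opening: 19.7
grasp_force: 60.2
```

drive_tool --commands '[[[0,0,0,0,0,0,0.3],[0,0,0,0,0,0,0.45],[0,0,0,0,0,0,0.6],[0,0,0,0,0,0,0.6],[0,0,0,0,0,0,0.6],[0,0,-0.08,0,0,0,0.6],[0,0,-0.2,0,0,0,0.6],[0,0,-0.32,0,0,0,0.6],[0,0,-0.42,0,0,0,0.7],[0,0,-0.43,0,0,0,0.7],[0,0,-0.43,0,0,0,0.7]]]'

```text
t: 12.92
tcp_pos: [486.0, 421.2, 230.1]
tool_rot: [-0.0, -0.0, 1.0, -0.0]
contact_force: [-0.1, -0.4, -0.3]
opening: 59.2
grasp_force: 0.0
```

Run:
```python
from h import *
from station import env
s=env.state(); m=env.camera_model("wrist"); i=env.get_image("wrist")[:,:,::-1]; cv2.imwrite("pics/w4.png",i)
print(s["tcp_pos"]); c=Cam(m); print(c.proj([[486,421,54]]).round())
```

```text
[485.95029429 421.22384077 230.12071647]
[[323. 172.]]
```

View pics/w4.png

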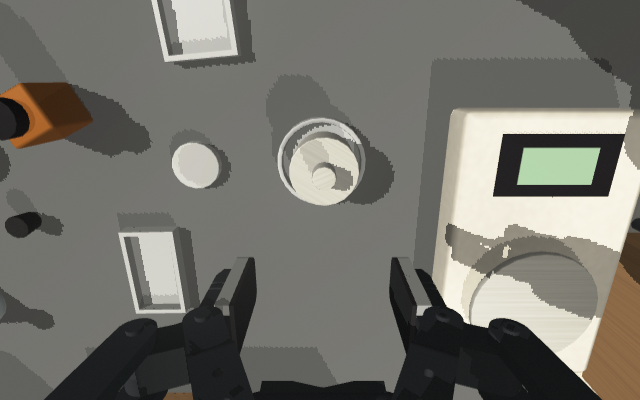

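The canister stands in its holder, lid centred at (323,171) as predicted. Next is the round bottle.

drive_tool --commands '[[[0.02,-0.1,0,0,0,0,0.8],[0.141,-1,0,0,0,0,0.8],[0.141,-1,0,0,0,0,0.8],[0.141,-1,0,0,0,0,0.8],[0.141,-1,0,0,0,0,0.8],[0.141,-1,0,0,0,0,0.8],[0.141,-1,0,0,0,0,0.8],[0.141,-1,0,0,0,0,0.8]]]'

```text
t: 13.98
tcp_pos: [428.2, 17.2, 229.2]
tool_rot: [-0.001, 0.004, 1.0, -0.0]
contact_force: [0.4, 1.3, 0.6]
opening: 68.6
grasp_force: 0.0
```

drive_tool --commands '[[[0.03,-0.15,0,0,0,0,0.8],[0.212,-0.806,0,0,0,0,0.8],[0.212,-0.806,0,0,0,0,0.8],[0.212,-0.806,0,0,0,0,0.8],[0.212,-0.806,0,0,0,0,0.8],[0.212,-0.806,0,0,0,0,0.8],[0.212,-0.806,0,0,0,0,0.8],[0.212,-0.806,0,0,0,0,0.8],[0.212,-0.806,0,0,0,0,0.8]]]'

```text
t: 15.1
tcp_pos: [346.1, -299.3, 230.1]
tool_rot: [-0.0, -0.002, 1.0, 0.001]
contact_force: [0.8, 0.1, -1.1]
opening: 68.0
grasp_force: 0.0
```

Run:
```python
from h import *
from station import env
s=env.state(); m=env.camera_model("wrist"); im=env.get_image("wrist")[:,:,::-1].copy(); cv2.imwrite("pics/w5.png",im); np.save("w5.npy",m,allow_pickle=True)
c=Cam(m); g=cv2.cvtColor(im,cv2.COLOR_BGR2GRAY)
print(s["tcp_pos"],s["joints"].round(2)); u,v=c.proj([[345.3,-301.4,82]])[0].round().astype(int); print(u,v)
for t in (200,225,240):
    x0,y0=u-50,max(v-50,0); m=(g[y0:v+50,x0:u+50]>t).astype(np.uint8); cs,_=cv2.findContours(m,0,cv2.CHAIN_APPROX_NONE); ct=max(cs,key=cv2.contourArea)
    h=cv2.convexHull(ct)[:,0]+[x0,y0]; print(t,[np.round(x,1) for x in cv2.minEnclosingCircle(c.plane(h,82)[:,:2].astype(np.float32))])
```

```text
[ 346.07836627 -299.27740129  230.07208585] [-0.38  0.08  1.07  1.99 -0.08  1.11  2.29]
321 180
200 [array([ 336.2, -301.8]), np.float64(23.1)]
225 [array([ 336.9, -304.1]), np.float64(22.5)]
240 [array([ 340.6, -302.1]), np.float64(18.6)]
```

drive_tool --commands '[[[0,0,0.08,0,0,0,0.85],[0,0,0.2,0,0,0,0.85],[0,0,0.32,0,0,0,0.85],[0,0,0.43,0,0,0,0.85],[0,0,0.48,0,0,0,0.85],[0,0,0.5,0,0,0,0.85],[0,0,0.5,0,0,0,0.85],[0,0,0.5,0,0,0,0.85]]]' --newtons 40

```text
t: 16.15
tcp_pos: [346.2, -301.4, 31.4]
tool_rot: [0.001, -0.0, 1.0, -0.0]
contact_force: [0.1, 0.6, 0.2]
opening: 72.8
grasp_force: 0.0
```

drive_tool --commands '[[[0,0,0,0,0,0,0.7],[0,0,0,0,0,0,0.6],[0,0,0,0,0,0,0.5],[0,0,0,0,0,0,0.2],[0,0,0,0,0,0,0.2],[0,0,0,0,0,0,0.2],[0,0,0,0,0,0,0.2],[0,0,0,0,0,0,0.2]]]' --newtons 40

```text
t: 17.15
tcp_pos: [345.4, -301.0, 30.8]
tool_rot: [0.0, -0.0, 1.0, 0.0]
contact_force: [-1.2, 2.1, 5.8]
opening: 39.1
grasp_force: 39.8
```

drive_tool --commands '[[[0,0,-0.04,0,0,0,0.2],[0,0,-0.12,0,0,0,0.2],[0,0,-0.24,0,0,0,0.2],[0,0,-0.36,0,0,0,0.2],[0,0,-0.425,0,0,0,0.2],[-0.06,0.03,-0.425,0,0,0,0.2],[-0.18,0.07,-0.425,0,0,0,0.2],[-0.3,0.12,-0.425,0,0,0,0.2],[-0.42,0.16,-0.425,0,0,0,0.2],[-0.54,0.2,-0.425,0,0,0,0.2],[-0.63,0.229,-0.425,0,0,0,0.2],[-0.66,0.229,-0.425,0,0,0,0.2],[-0.66,0.229,-0.425,0,0,0,0.2],[-0.66,0.229,-0.425,0,0,0,0.2]]]'

```text
t: 18.9
tcp_pos: [607.6, -210.4, 200.1]
tool_rot: [-0.001, 0.001, 1.0, 0.0]
contact_force: [-1.0, -0.1, -1.3]
opening: 38.8
grasp_force: 40.7
```

Run:
```python
from h import *
from station import env
s=env.state(); m=env.camera_model("wrist"); im=env.get_image("wrist")[:,:,::-1].copy(); cv2.imwrite("pics/w6.png",im); np.save("w6.npy",m,allow_pickle=True)
c=Cam(m); print(s["tcp_pos"],s["joints"].round(2)); print(c.proj([[609.5,-209.5,16],[609.5,-209.5,4]]).round())
```

```text
[ 607.59666997 -210.38424721  200.13729809] [-0.34  0.56  0.9   1.61 -0.46  1.2   2.22]
[[324. 172.]
 [324. 169.]]
```

View pics/w6.png

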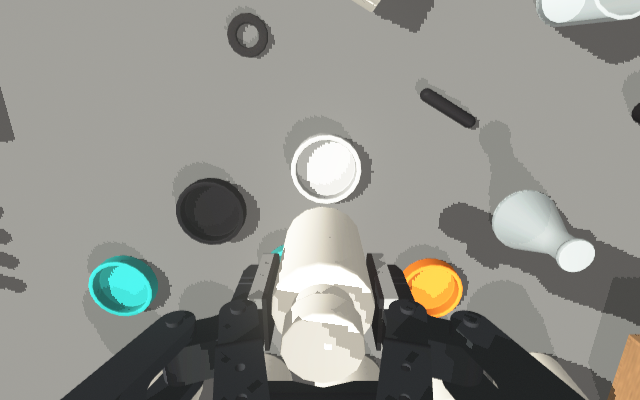

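The wrist view shows the light-grey small holder centred at (326,170), predicted (324,171). The turquoise, black and orange look-alikes stand clear of it. Lowering.

drive_tool --commands '[[[0,0.003,0.05,0,0,0,0.2],[0,0.003,0.15,0,0,0,0.2],[0,0.003,0.25,0,0,0,0.2],[0,0.003,0.34,0,0,0,0.2],[0,0.003,0.38,0,0,0,0.2],[0,0.003,0.4,0,0,0,0.2],[0,0.003,0.4,0,0,0,0.2],[0,0.003,0.4,0,0,0,0.2],[0,0.003,0.404,0,0,0,0.2],[0,0.003,0.408,0,0,0,0.2],[0,0.003,0.411,0,0,0,0.2],[0,0.003,0.414,0,0,0,0.2],[0,0.003,0.414,0,0,0,0.2],[0,0.003,0.414,0,0,0,0.2]]]'

```text
t: 20.7
tcp_pos: [609.3, -208.2, 34.9]
tool_rot: [0.0, -0.0, 1.0, 0.0]
contact_force: [-0.1, -0.4, 0.3]
opening: 39.0
grasp_force: 40.9
```

drive_tool --commands '[[[0,0,0.002,0,0,0,0.2],[0,0,0.003,0,0,0,0.2],[0,0,0.003,0,0,0,0.2],[0,0,0.003,0,0,0,0.2]]]'

```text
t: 21.2
tcp_pos: [609.4, -208.2, 34.9]
tool_rot: [0.0, -0.0, 1.0, 0.0]
contact_force: [-2.0, 1.9, 7.4]
opening: 39.2
grasp_force: 41.3
```

drive_tool --commands '[[[0,0,0,0,0,0,0.5],[0,0,0,0,0,0,0.65],[0,0,0,0,0,0,0.85],[0,0,0,0,0,0,0.85],[0,0,0,0,0,0,0.85],[0,0,-0.08,0,0,0,0.85],[0,0,-0.2,0,0,0,0.85],[0,0,-0.32,0,0,0,0.85],[0,0,-0.44,0,0,0,0.85],[0,0,-0.49,0,0,0,0.85],[0,0,-0.49,0,0,0,0.85]]]'

```text
t: 22.58
tcp_pos: [609.7, -208.5, 230.5]
tool_rot: [0.001, -0.0, 1.0, -0.0]
contact_force: [0.4, -0.6, -0.3]
opening: 72.6
grasp_force: 0.0
```

drive_tool --commands '[[[0.03,0.1,0,0,0,0,0.85],[0.4,0.85,0,0,0,0,0.85],[0.4,0.85,0,0,0,0,0.85],[0.4,0.85,0,0,0,0,0.85],[0.4,0.85,0,0,0,0,0.85],[0.4,0.85,0,0,0,0,0.85],[0.4,0.85,0,0,0,0,0.85],[0.4,0.85,0,0,0,0,0.85],[0.4,0.85,0,0,0,0,0.85],[0.4,0.85,0,0,0,0,0.85]]]'

```text
t: 23.82
tcp_pos: [449.6, 129.9, 229.4]
tool_rot: [-0.0, 0.002, 1.0, -0.001]
contact_force: [0.6, 0.8, 0.5]
opening: 72.5
grasp_force: 0.0
```

Run:
```python
from h import *
from station import env
s=env.state(); m=env.camera_model("wrist"); im=env.get_image("wrist")[:,:,::-1].copy(); cv2.imwrite("pics/w7.png",im); np.save("w7.npy",m,allow_pickle=True)
c=Cam(m); print(s["tcp_pos"],s["joints"].round(2)); print(c.proj([[434,157,82],[434,157,60],[465,-6,75],[430,-166,50]]).round())
```

```text
[449.61795142 129.89094455 229.41622257] [-1.34  0.12  1.05  1.97 -0.11  1.11  1.32]
[[356. 163.]
 [353. 157.]
 [171. 196.]
 [  4. 152.]]
```

View pics/w7.png

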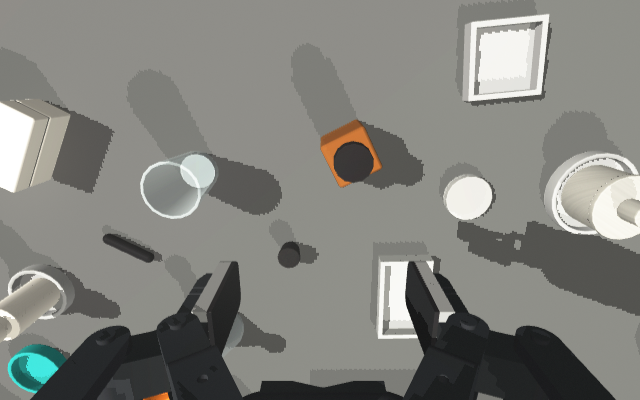

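The wrist view shows the square bottle's black cap at (354,161) and its top-face corners near (381,168) and (342,187). The square holder is at (506,57). The round bottle stands in its holder at lower left (38,293).

Run:
```python
from h import *
c=Cam(np.load("w7.npy",allow_pickle=True).item()); im=cv2.imread("pics/w7.png"); hsv=cv2.cvtColor(im,cv2.COLOR_BGR2HSV)
x0,y0=305,105
p=hsv[y0:205,x0:400]; 
m=(p[...,2]<75).astype(np.uint8); cs,_=cv2.findContours(m,0,cv2.CHAIN_APPROX_NONE); ct=max(cs,key=cv2.contourArea)
print("cap",[np.round(x,1) for x in cv2.minEnclosingCircle(c.plane(cv2.convexHull(ct)[:,0]+[x0,y0],82)[:,:2].astype(np.float32))])
print(p[10:80:8,30,:].tolist())
for t in (120,150,180,200):
    m=((p[...,1]>100)&(p[...,2]>t)).astype(np.uint8); cs,_=cv2.findContours(m,0,cv2.CHAIN_APPROX_NONE); ct=max(cs,key=cv2.contourArea)
    h=cv2.convexHull(ct)[:,0]+[x0,y0]; print(t,cv2.minAreaRect(c.plane(h,60)[:,:2].astype(np.float32)))
x0,y0=450,0
m=(hsv[0:115,x0:570,2]>190).astype(np.uint8); cs,_=cv2.findContours(m,0,cv2.CHAIN_APPROX_NONE); ct=max(cs,key=cv2.contourArea)
print("HQ",cv2.minAreaRect(c.plane(ct[:,0]+[x0,y0],16)[:,:2].astype(np.float32)))
# slide box top face: dominant
```

```text
cap [array([433.4, 155.1]), np.float64(17.6)]
[[30, 10, 126], [35, 12, 126], [13, 169, 137], [13, 180, 169], [13, 182, 207], [12, 25, 51], [8, 17, 60], [13, 167, 147], [15, 69, 137]]
120 ((430.74114990234375, 153.1769561767578), (50.667171478271484, 42.734649658203125), 26.242080688476562)
150 ((434.09814453125, 154.54983520507812), (43.516456604003906, 42.14052200317383), 26.09798240661621)
180 ((434.2796325683594, 154.09976196289062), (41.9077262878418, 41.159950256347656), 26.162715911865234)
200 ((434.2540283203125, 153.98403930664062), (40.258995056152344, 40.25129699707031), 26.252864837646484)
HQ ((349.8688659667969, 302.73822021484375), (70.22785949707031, 70.36561584472656), 5.066629886627197)
```

drive_tool --commands '[[[0.038,0.058,0,0,0,-0.3,0.95],[0.038,0.058,0,0,0,-0.6,0.95],[0.038,0.058,0,0,0,-0.911,0.95],[0.038,0.058,0,0,0,-0.911,0.95],[0.038,0.058,0.08,0,0,-0.911,0.95],[0.038,0.058,0.2,0,0,-0.911,0.95],[0.038,0.058,0.32,0,0,-0.911,0.95],[0.038,0.058,0.43,0,0,-0.911,0.95],[0.038,0.058,0.48,0,0,-0.911,0.95],[0.038,0.058,0.5,0,0,-0.911,0.95],[0.038,0.058,0.5,0,0,-0.911,0.95],[0.038,0.058,0.5,0,0,-0.911,0.95]]]' --newtons 50

```text
t: 25.38
tcp_pos: [434.9, 155.3, 30.6]
tool_rot: [0.001, -0.226, 0.974, 0.0]
contact_force: [-0.3, 0.5, 0.0]
opening: 81.1
grasp_force: 0.0
```

drive_tool --commands '[[[0,0,0,0,0,0,0.8],[0,0,0,0,0,0,0.7],[0,0,0,0,0,0,0.6],[0,0,0,0,0,0,0.5],[0,0,0,0,0,0,0.25],[0,0,0,0,0,0,0.25],[0,0,0,0,0,0,0.25],[0,0,0,0,0,0,0.25]]]' --newtons 50

```text
t: 26.38
tcp_pos: [434.0, 155.2, 30.0]
tool_rot: [-0.0, -0.226, 0.974, 0.0]
contact_force: [-1.9, -0.1, 5.3]
opening: 43.3
grasp_force: 50.0
```

drive_tool --commands '[[[0,0,-0.04,0,0,0,0.25],[0,0,-0.12,0,0,0,0.25],[0,0,-0.24,0,0,0,0.25],[0,0,-0.33,0,0,0,0.25],[0,0.04,-0.35,0,0,0.1,0.25],[0.01,0.12,-0.35,0,0,0.25,0.25],[0.02,0.24,-0.35,0,0,0.5,0.25],[0.025,0.36,-0.35,0,0,0.73,0.25],[0.025,0.42,-0.35,0,0,0.73,0.25],[0.025,0.426,-0.35,0,0,0.73,0.25],[0.025,0.426,-0.35,0,0,0.73,0.25],[0.025,0.426,-0.35,0,0,0.73,0.25]]]'

```text
t: 27.88
tcp_pos: [350.6, 302.1, 169.8]
tool_rot: [-0.0, -0.044, 0.999, 0.0]
contact_force: [-0.3, -0.5, -0.6]
opening: 43.2
grasp_force: 51.7
```

Run:
```python
from h import *
from station import env
s=env.state(); m=env.camera_model("wrist"); im=env.get_image("wrist")[:,:,::-1].copy(); cv2.imwrite("pics/w8.png",im); np.save("w8.npy",m,allow_pickle=True)
c=Cam(m); print(s["tcp_pos"],s["tool_rot"].round(3),s["joints"].round(2)); print(c.proj([[350,303,16],[350,303,4]]).round())
```

```text
[350.64304976 302.13754402 169.81660696] [-0.    -0.044  0.999  0.   ] [-1.69  0.21  1.01  2.06 -0.21  0.98  1.08]
[[324. 178.]
 [324. 174.]]
```

View pics/w8.png

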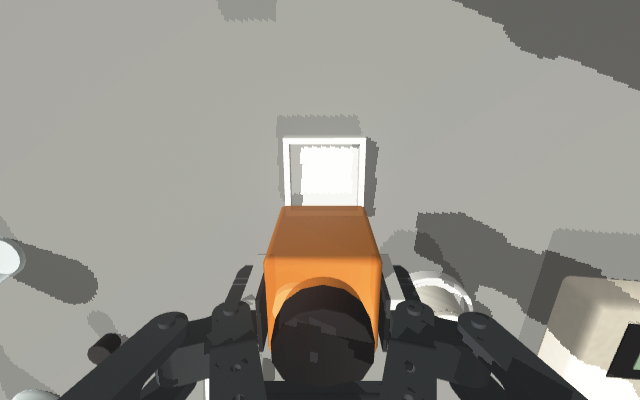

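The wrist view shows the bottle aligned over the square holder, whose rim spans columns 284–366 (predicted centre 324). Lowering.

drive_tool --commands '[[[0,0,0.05,0,0,0,0.25],[0,0,0.14,0,0,0,0.25],[0,0,0.24,0,0,0,0.25],[0,0,0.3,0,0,0,0.25],[0,0,0.32,0,0,0,0.25],[0,0,0.325,0,0,0,0.25],[0,0,0.325,0,0,0,0.25],[0,0,0.33,0,0,0,0.25],[0,0,0.334,0,0,0,0.25],[0,0,0.337,0,0,0,0.25],[0,0,0.34,0,0,0,0.25],[0,0,0.34,0,0,0,0.25],[0,0,0.34,0,0,0,0.25]]]'

```text
t: 29.55
tcp_pos: [350.0, 303.7, 34.0]
tool_rot: [-0.0, -0.045, 0.999, 0.0]
contact_force: [-2.2, -0.6, 6.5]
opening: 43.3
grasp_force: 52.3
```

drive_tool --commands '[[[0,0,0.001,0,0,0,0.25],[0,0,0.002,0,0,0,0.25],[0,0,0.002,0,0,0,0.25],[0,0,0.002,0,0,0,0.25]]]'

```text
t: 30.05
tcp_pos: [350.0, 303.7, 34.0]
tool_rot: [-0.001, -0.045, 0.999, 0.0]
contact_force: [-3.8, -2.9, 15.5]
opening: 43.0
grasp_force: 53.9
```

drive_tool --commands '[[[0,0,-0.002,0,0,0,0.25],[0,0,-0.002,0,0,0,0.65],[0,0,-0.002,0,0,0,0.8],[0,0,-0.002,0,0,0,0.95],[0,0,-0.002,0,0,0,0.95],[0,0,-0.002,0,0,0,0.95],[0,0,-0.08,0,0,0,0.95],[0,0,-0.2,0,0,0,0.95],[0,0,-0.32,0,0,0,0.95],[0,0,-0.44,0,0,0,0.95],[0,0,-0.49,0,0,0,0.95],[0,0,-0.49,0,0,0,0.95]]]'

```text
t: 31.55
tcp_pos: [350.5, 304.4, 230.0]
tool_rot: [0.001, -0.046, 0.999, 0.002]
contact_force: [0.3, -0.1, -0.5]
opening: 81.3
grasp_force: 0.0
```

drive_tool --commands '[[[-0.02,-0.1,0,0,0,0.1,0.95],[-0.137,-0.974,0,0,0,0.36,0.95],[-0.137,-0.974,0,0,0,0.36,0.95],[-0.137,-0.974,0,0,0,0.36,0.95],[-0.137,-0.974,0,0,0,0.36,0.95],[-0.137,-0.974,0,0,0,0.36,0.95],[-0.137,-0.974,0,0,0,0.36,0.95],[-0.137,-0.974,0,0,0,0.36,0.95],[-0.137,-0.974,0,0,0,0.36,0.95],[-0.137,-0.974,0,0,0,0.36,0.95]]]'

```text
t: 32.8
tcp_pos: [439.3, -78.2, 228.7]
tool_rot: [-0.0, 0.043, 0.999, -0.001]
contact_force: [-0.3, 0.3, 0.6]
opening: 81.2
grasp_force: 0.0
```

Run:
```python
from h import *
from station import env
s=env.state(); m=env.camera_model("wrist"); im=env.get_image("wrist")[:,:,::-1].copy(); cv2.imwrite("pics/w9.png",im); np.save("w9.npy",m,allow_pickle=True)
c=Cam(m); print(s["tcp_pos"],s["tool_rot"].round(4),s["joints"].round(2)); print(c.proj([[428,-164,50]]).round())
u,v=c.proj([[428,-164,50]])[0].round().astype(int)
g=cv2.cvtColor(im,cv2.COLOR_BGR2GRAY); x0,y0=max(u-75,0),max(v-75,0); p=g[y0:v+75,x0:u+75]
print(p[75,::8],p[::8,min(75,u)])
for t in (170,200,215,225,235,245):
    mm=(p>t).astype(np.uint8); cs,_=cv2.findContours(mm,0,cv2.CHAIN_APPROX_NONE); ct=max(cs,key=cv2.contourArea)
    print(t,np.round(np.hstack([np.array(x).ravel() for x in cv2.minAreaRect(c.plane(ct[:,0]+[x0,y0],50)[:,:2].astype(np.float32))]),1), ct[:,0].min(0)+[x0,y0],ct[:,0].max(0)+[x0,y0])
```

```text
[439.29304031 -78.20529324 228.71830778] [-2.000e-04  4.330e-02  9.991e-01 -5.000e-04] [-1.57 -0.42  1.37  2.02  0.43  1.24  1.12]
[[231. 168.]]
[164 166 168 170 173 176 179 255 255 255 255 255 216 131 127 123 117 113
 165] [148 152 154 157 255 255 255 255 255 255 255 255 255 255 255 175 173 170
 167]
170 [ 434.4 -170.3   87.8  109.3   86.2] [179 115] [274 228]
200 [ 427.4 -161.7   37.5   81.3   61.1] [202 119] [265 209]
215 [ 427.4 -162.9   35.5   79.5   61.1] [202 120] [262 209]
225 [ 427.  -163.6   33.6   79.4   61.1] [202 120] [262 209]
235 [ 427.1 -163.7   33.3   79.3   61.2] [202 121] [262 209]
245 [ 427.  -163.7   33.    78.9   61.2] [202 121] [261 209]
```

View pics/w9.png

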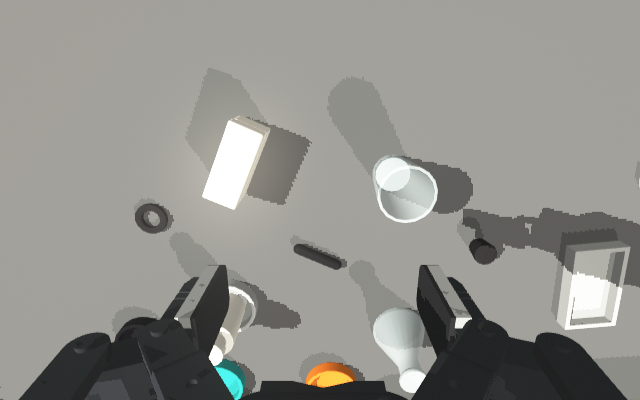

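The wrist view shows the slide box's top face centred at (232,165), measured at (427,-164) with its short side at 61.1°. The beaker and flask stand untouched. Joints 2 and 3 are near their limits, so I'll move outward first to unwind the elbow.

drive_tool --commands '[[[-0.05,-0.01,0,0,0,0,0.95],[-0.15,-0.025,0,0,0,0,0.95],[-0.25,-0.04,0,0,0,0,0.95],[-0.35,-0.055,0,0,0,0,0.95],[-0.407,-0.065,0,0,0,0,0.95],[-0.407,-0.065,0,0,0,0,0.95],[-0.407,-0.065,0,0,0,0,0.95]]]'

```text
t: 33.72
tcp_pos: [505.3, -101.1, 273.4]
tool_rot: [0.024, 0.045, 0.999, -0.004]
contact_force: [-0.5, 0.0, -0.4]
opening: 81.0
grasp_force: 0.0
```

Run:
```python
from station import env
s=env.state(); print(s["tcp_pos"],s["tool_rot"].round(4),s["joints"].round(2))
```

```text
[ 505.32803687 -101.05560729  273.40533253] [ 0.0242  0.0447  0.9987 -0.0037] [-1.71 -0.49  1.45  1.85  0.53  1.34  1.1 ]
```

drive_tool --commands '[[[0.1,0.1,0,0,0,0,0.95],[0.2,0.2,0,0,0,0,0.95],[0.2,0.2,0,0,0,0,0.95],[0.2,0.2,0,0,0,0,0.95],[0.2,0.2,0,0,0,0,0.95]]]'

```text
t: 34.35
tcp_pos: [433.7, -15.1, 269.2]
tool_rot: [0.025, 0.046, 0.999, -0.003]
contact_force: [0.2, -0.3, 0.7]
opening: 81.1
grasp_force: 0.0
```

Run:
```python
from station import env
s=env.state(); print(s["tcp_pos"],s["tool_rot"].round(4),s["joints"].round(2))
```

```text
[433.73252248 -15.12518707 269.21307437] [ 0.0245  0.0457  0.9986 -0.0033] [-1.51 -0.4   1.15  2.02  0.41  1.28  0.97]
```

```bash
cat > go.py <<'E'
import sys; from h import *; from station import env
# usage: go.py x y z yaw_of_closing_dir [cx cy cz cyaw = commanded pose]
a=[float(v) for v in sys.argv[1:]]; s=env.state()
def tool(y):
    y=np.radians(y); yt=np.array([np.cos(y),np.sin(y),0]); zt=np.array([0,0,-1.]); return R.from_matrix(np.c_[np.cross(yt,zt),yt,zt])
P,Q=(np.array(a[4:7]),tool(a[7])) if len(a)>4 else (s["tcp_pos"],rot(s["tool_rot"]))
print("now",s["tcp_pos"].round(1),"joints",s["joints"].round(2),"yaw",np.degrees(np.arctan2(*rot(s["tool_rot"]).as_matrix()[[1,0],1])).round(2))
print("shift",(Q.inv().apply(np.array(a[:3])-P)/400).round(3),"turn",((Q.inv()*tool(a[3])).as_rotvec()/.5).round(3))
E
python3 go.py 380 300 235 85
```

```text
now [433.7 -15.1 269.2] joints [-1.51 -0.4   1.15  2.02  0.41  1.28  0.97] yaw 84.75
shift [0.21  0.773 0.072] turn [-0.009  0.099 -0.008]
```

drive_tool --commands '[[[0.02,0.08,0,0,0.05,0,0.95],[0.06,0.22,0.02,-0.009,0.099,-0.008,0.95],[0.1,0.36,0.04,-0.009,0.099,-0.008,0.95],[0.14,0.5,0.06,-0.009,0.099,-0.008,0.95],[0.17,0.64,0.072,-0.009,0.099,-0.008,0.95],[0.21,0.773,0.072,-0.009,0.099,-0.008,0.95],[0.21,0.773,0.072,-0.009,0.099,-0.008,0.95],[0.21,0.773,0.072,-0.009,0.099,-0.008,0.95]]]'

```text
t: 35.35
tcp_pos: [379.3, 300.2, 235.1]
tool_rot: [0.0, 0.043, 0.999, -0.001]
contact_force: [0.3, -0.6, -0.0]
opening: 81.5
grasp_force: 0.0
```

```bash
python3 go.py 660 260 235 85
```

```text
now [379.3 300.2 235.1] joints [-1.84  0.24  1.25  1.94 -0.25  1.14  0.99] yaw 85.07
shift [-0.708 -0.04   0.001] turn [-0.003  0.002  0.003]
```

drive_tool --commands '[[[-0.05,0,0,0,0,0,0.95],[-0.17,-0.01,0,0,0,0,0.95],[-0.3,-0.02,0,0,0,0,0.95],[-0.43,-0.03,0,0,0,0,0.95],[-0.56,-0.04,0,0,0,0,0.95],[-0.66,-0.04,0,0,0,0,0.95],[-0.708,-0.04,0,0,0,0,0.95],[-0.708,-0.04,0,0,0,0,0.95],[-0.708,-0.04,0,0,0,0,0.95]]]'

```text
t: 36.48
tcp_pos: [658.9, 260.1, 235.8]
tool_rot: [0.0, 0.043, 0.999, 0.0]
contact_force: [0.1, 0.7, 0.5]
opening: 81.2
grasp_force: 0.0
```

```bash
python3 go.py 700 -60 235 85
```

```text
now [658.9 260.1 235.8] joints [-1.    0.68  0.95  1.39 -0.55  1.35  1.45] yaw 85.05
shift [-0.171 -0.788  0.002] turn [0.    0.    0.002]
```

drive_tool --commands '[[[-0.02,-0.08,0,0,0,0,0.95],[-0.05,-0.22,0,0,0,0,0.95],[-0.08,-0.36,0,0,0,0,0.95],[-0.11,-0.5,0,0,0,0,0.95],[-0.14,-0.64,0,0,0,0,0.95],[-0.171,-0.74,0,0,0,0,0.95],[-0.171,-0.788,0,0,0,0,0.95],[-0.171,-0.788,0,0,0,0,0.95],[-0.171,-0.788,0,0,0,0,0.95]]]'

```text
t: 37.6
tcp_pos: [700.9, -55.6, 234.7]
tool_rot: [-0.0, 0.041, 0.999, 0.001]
contact_force: [0.3, -0.6, -0.2]
opening: 80.8
grasp_force: 0.0
```

```bash
python3 go.py 600 -250 235 61.1
```

```text
now [700.9 -55.6 234.7] joints [-0.54  0.67  0.94  1.4  -0.54  1.34  1.9 ] yaw 85.32
shift [ 0.212 -0.505 -0.001] turn [ 0.003 -0.002  0.846]
```

drive_tool --commands '[[[0.02,-0.05,0,0,0,0.1,0.95],[0.07,-0.17,0,0,0,0.35,0.95],[0.12,-0.29,0,0,0,0.6,0.95],[0.17,-0.41,0,0,0,0.846,0.95],[0.212,-0.505,0,0,0,0.846,0.95],[0.212,-0.505,0,0,0,0.846,0.95],[0.212,-0.505,0,0,0,0.846,0.95]]]'

```text
t: 38.48
tcp_pos: [599.0, -252.4, 235.0]
tool_rot: [-0.0, 0.252, 0.968, 0.0]
contact_force: [-0.5, 0.0, 0.1]
opening: 80.9
grasp_force: 0.0
```

```bash
python3 go.py 430 -240 235 61.1
```

```text
now [ 599.  -252.4  235. ] joints [-0.35  0.62  1.07  1.55 -0.55  1.31  1.85] yaw 60.86
shift [ 0.384 -0.179 -0.   ] turn [ 0.    -0.    -0.008]
```

drive_tool --commands '[[[0.05,-0.02,0,0,0,0,0.95],[0.15,-0.07,0,0,0,0,0.95],[0.26,-0.12,0,0,0,0,0.95],[0.35,-0.17,0,0,0,0,0.95],[0.384,-0.179,0,0,0,0,0.95],[0.384,-0.179,0,0,0,0,0.95],[0.384,-0.179,0,0,0,0,0.95]]]'

```text
t: 39.35
tcp_pos: [431.6, -239.9, 235.3]
tool_rot: [0.0, 0.25, 0.968, -0.001]
contact_force: [1.1, -0.2, -0.4]
opening: 81.0
grasp_force: 0.0
```

```bash
python3 go.py 427.1 -163.6 235 61.1
```

```text
now [ 431.6 -239.9  235.3] joints [-0.66  0.32  1.31  1.92 -0.33  1.16  1.84] yaw 61.04
shift [0.102 0.161 0.001] turn [-0.002  0.002 -0.002]
```

drive_tool --commands '[[[0.05,0.08,0,0,0,0,0.95],[0.102,0.161,0,0,0,0,0.95],[0.102,0.161,0,0,0,0,0.95],[0.102,0.161,0,0,0,0,0.95],[0.102,0.161,0,0,0,0,0.95]]]'

```text
t: 39.98
tcp_pos: [425.7, -166.3, 235.3]
tool_rot: [0.0, 0.253, 0.968, -0.001]
contact_force: [-0.3, -0.6, 0.1]
opening: 81.3
grasp_force: 0.0
```

```bash
python3 go.py 427.1 -163.6 23 61.1
python3 - <<'E'
from station import env; import numpy as np
m=env.camera_model("wrist"); im=env.get_image("wrist"); s=env.state(); print(s["tcp_pos"])
from h import *
c=Cam(m); g=cv2.cvtColor(im,cv2.COLOR_RGB2GRAY); p=g[90:260,200:440]
for t in (235,245):
    cs,_=cv2.findContours((p>t).astype(np.uint8),0,cv2.CHAIN_APPROX_NONE); ct=max(cs,key=cv2.contourArea)
    print(cv2.minAreaRect(c.plane(ct[:,0]+[200,90],50)[:,:2].astype(np.float32)))
E
```

```text
now [ 425.7 -166.3  235.3] joints [-1.    0.19  1.43  1.99 -0.21  1.13  1.58] yaw 60.72
shift [0.001 0.009 0.531] turn [-0.004  0.002 -0.013]
[ 425.57858761 -166.3340851   235.2641056 ]
((427.1639709472656, -164.032470703125), (33.3095588684082, 78.64994049072266), 60.97456741333008)
((427.03204345703125, -164.21575927734375), (32.72498321533203, 79.01782989501953), 61.766475677490234)
```

drive_tool --commands '[[[0.001,0.007,0.08,0,0,0,0.95],[0.001,0.007,0.2,0,0,0,0.95],[0.001,0.007,0.3,0,0,0,0.95],[0.001,0.007,0.39,0,0,0,0.95],[0.001,0.007,0.39,0,0,0,0.95],[0.001,0.007,0.39,0,0,0,0.95]]]' --newtons 45

```text
t: 40.78
tcp_pos: [427.4, -163.5, 80.0]
tool_rot: [0.001, 0.252, 0.968, -0.001]
contact_force: [-0.0, 0.3, -0.7]
opening: 81.1
grasp_force: 0.0
```

```bash
python3 go.py 427.1 -164 24 61.1
```

```text
now [ 427.4 -163.5   80. ] joints [-0.58  0.43  1.04  2.16 -0.51  0.82  1.84] yaw 60.78
shift [ 0.    -0.001  0.14 ] turn [-0.002  0.004 -0.011]
```

drive_tool --commands '[[[0,0,0.06,0,0,-0.011,0.95],[0,0,0.11,0,0,-0.011,0.95],[0,0,0.14,0,0,-0.011,0.95],[0,0,0.14,0,0,-0.011,0.95],[0,0,0.14,0,0,-0.011,0.75],[0,0,0.14,0,0,-0.011,0.6],[0,0,0.14,0,0,-0.011,0.5],[0,0,0.14,0,0,-0.011,0.15],[0,0,0.14,0,0,-0.011,0.15],[0,0,0.14,0,0,-0.011,0.15],[0,0,0.14,0,0,-0.011,0.15],[0,0,0.14,0,0,-0.011,0.15]]]' --newtons 45

```text
t: 42.28
tcp_pos: [427.0, -162.4, 23.4]
tool_rot: [0.0, 0.249, 0.969, -0.0]
contact_force: [-1.0, 1.4, 6.0]
opening: 33.1
grasp_force: 45.8
```

```bash
python3 go.py 540 -60 145 75; python3 -c "
from station import env; s=env.state(); print(s['opening'],s['grasp_force'],s['contact_force'])"
```

```text
now [ 427.  -162.4   23.4] joints [-0.46  0.52  0.9   2.19 -0.64  0.71  1.95] yaw 61.19
shift [-0.124  0.36  -0.304] turn [-0.001  0.001 -0.482]
33.11455507437329 45.84921782836318 [-1.04657463  1.41445022  6.00651283]
```

drive_tool --commands '[[[0,0,-0.03,0,0,0,0.15],[0,0,-0.1,0,0,0,0.15],[0,0,-0.2,0,0,0,0.15],[0,0,-0.29,0,0,0,0.15],[-0.01,0.03,-0.304,0,0,-0.05,0.15],[-0.04,0.11,-0.304,0,0,-0.17,0.15],[-0.08,0.22,-0.304,0,0,-0.32,0.15],[-0.115,0.32,-0.304,0,0,-0.44,0.15],[-0.124,0.36,-0.304,0,0,-0.482,0.15],[-0.124,0.36,-0.304,0,0,-0.482,0.15],[-0.124,0.36,-0.304,0,0,-0.482,0.15]]]'

```text
t: 43.65
tcp_pos: [537.9, -61.3, 144.1]
tool_rot: [-0.001, 0.132, 0.991, -0.001]
contact_force: [-0.8, -0.4, -1.9]
opening: 33.5
grasp_force: 45.2
```

```bash
python3 go.py 619 226.5 145 90.5
```

```text
now [537.9 -61.3 144.1] joints [-0.73  0.47  0.99  1.91 -0.46  1.01  1.77] yaw 74.86
shift [-0.008  0.747 -0.004] turn [-0.003 -0.004 -0.546]
```

drive_tool --commands '[[[0,0.06,0,0,0,-0.05,0.15],[0,0.17,0,0,0,-0.15,0.15],[0,0.29,0,0,0,-0.25,0.15],[-0.004,0.41,0,0,0,-0.35,0.15],[-0.006,0.53,0,0,0,-0.45,0.15],[-0.008,0.64,0,0,0,-0.546,0.15],[-0.008,0.72,0,0,0,-0.546,0.15],[-0.008,0.747,0,0,0,-0.546,0.15],[-0.008,0.747,0,0,0,-0.546,0.15],[-0.008,0.747,0,0,0,-0.546,0.15]]]'

```text
t: 44.9
tcp_pos: [619.7, 225.5, 144.4]
tool_rot: [-0.0, -0.004, 1.0, -0.001]
contact_force: [-0.2, 0.2, -1.6]
opening: 33.2
grasp_force: 45.1
```

```bash
python3 - <<'E'
from h import *
from station import env
s=env.state(); m=env.camera_model("wrist"); im=env.get_image("wrist")[:,:,::-1].copy(); cv2.imwrite("pics/w10.png",im)
c=Cam(m); print(s["tcp_pos"],s["tool_rot"].round(4),s["joints"].round(2)); print(c.proj([[x,y,16] for x,y in [(566,196.5),(566,256.5),(672,196.5),(672,256.5),(566,226.5)]]).round())
E
python3 go.py 619 226.5 27.5 90.5
```

```text
[619.71693768 225.49865558 144.41675297] [-3.0e-04 -4.2e-03  1.0e+00 -9.0e-04] [-0.98  0.64  0.84  1.62 -0.51  1.12  1.57]
[[286. 119.]
 [365. 119.]
 [289. 246.]
 [359. 246.]
 [326. 119.]]
now [619.8 225.6 144.5] joints [-0.98  0.64  0.84  1.62 -0.51  1.12  1.57] yaw 90.47
shift [0.002 0.003 0.293] turn [-0.003 -0.001 -0.001]
```

View pics/w10.png

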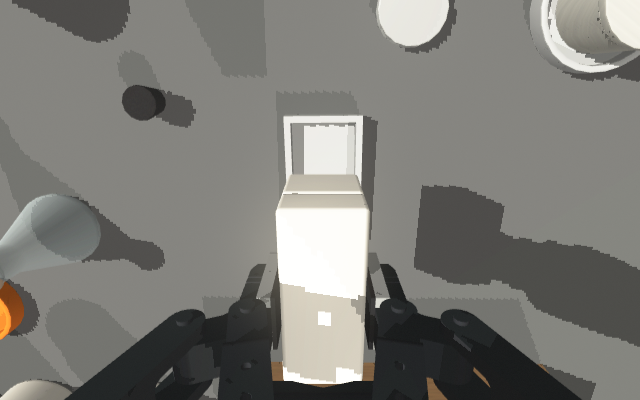

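The wrist view shows the box aligned with the oblong holder. The rim's near corners are at (284,116) and (363,116), about 2–3 px from prediction, so I'll shift about 2 mm toward the robot. Lowering.

drive_tool --commands '[[[0.006,-0.001,0.04,0,0,0,0.15],[0.006,-0.001,0.12,0,0,0,0.15],[0.006,-0.001,0.2,0,0,0,0.15],[0.006,-0.001,0.25,0,0,0,0.15],[0.006,-0.001,0.27,0,0,0,0.15],[0.006,-0.001,0.275,0,0,0,0.15],[0.006,-0.001,0.275,0,0,0,0.15],[0.006,-0.001,0.28,0,0,0,0.15],[0.006,-0.001,0.284,0,0,0,0.15],[0.006,-0.001,0.287,0,0,0,0.15],[0.006,-0.001,0.289,0,0,0,0.15],[0.006,-0.001,0.289,0,0,0,0.15],[0.006,-0.001,0.289,0,0,0,0.15]]]'

```text
t: 46.58
tcp_pos: [617.5, 227.4, 28.7]
tool_rot: [-0.0, -0.006, 1.0, -0.0]
contact_force: [0.8, 1.1, -2.1]
opening: 33.0
grasp_force: 45.1
```

drive_tool --commands '[[[0,-0.004,0.002,0,0,0,0.15],[0,-0.004,0.003,0,0,0,0.15],[0,-0.004,0.004,0,0,0,0.15],[0,-0.004,0.004,0,0,0,0.15],[0,-0.004,0.004,0,0,0,0.15]]]'

```text
t: 47.2
tcp_pos: [617.5, 225.4, 27.5]
tool_rot: [-0.0, -0.005, 1.0, -0.0]
contact_force: [-2.1, -2.1, 5.1]
opening: 33.4
grasp_force: 45.9
```

Contact is made. I'll release, rise, and check all four with measurements.

drive_tool --commands '[[[0,0,0,0,0,0,0.5],[0,0,0,0,0,0,0.7],[0,0,0,0,0,0,0.85],[0,0,0,0,0,0,0.85],[0,0,0,0,0,0,0.85],[0,0,-0.06,0,0,0,0.85],[0,0,-0.16,0,0,0,0.85],[0,0,-0.28,0,0,0,0.85],[0,0,-0.38,0,0,0,0.85],[0,0,-0.43,0,0,0,0.85],[0,0,-0.43,0,0,0,0.85]]]'

```text
t: 48.58
tcp_pos: [618.4, 226.0, 200.8]
tool_rot: [0.001, -0.006, 1.0, 0.0]
contact_force: [-0.5, 0.3, -1.1]
opening: 72.5
grasp_force: 0.0
```

Run:
```python
from h import *
from station import env
s=env.state(); print(s["tcp_pos"],s["joints"].round(2),s["contact_force"].round(1))
m=env.camera_model("wrist"); im=env.get_image("wrist")[:,:,::-1].copy(); c=Cam(m); g=cv2.cvtColor(im,cv2.COLOR_BGR2GRAY)
u,v=c.proj([[617.5,225.4,54]])[0].round().astype(int); p=g[v-75:v+75,u-60:u+60]; cv2.imwrite("pics/w11.png",im)
for t in (200,220,235,245):
    cs,_=cv2.findContours((p>t).astype(np.uint8),0,cv2.CHAIN_APPROX_NONE); ct=max(cs,key=cv2.contourArea)
    print("box",t,cv2.minAreaRect(c.plane(ct[:,0]+[u-60,v-75],54)[:,:2].astype(np.float32)))
top=env.get_image("top")[:,:,::-1].copy(); sc=env.get_image("scene")[:,:,::-1].copy(); cv2.imwrite("pics/t1.png",top); cv2.imwrite("pics/s1.png",sc)
t0=cv2.imread("pics/top0.png"); s0=cv2.imread("pics/scene0.png")
for n,a,b,tc in [("top",t0,top,"top"),("scene",s0,sc,"scene")]:
    k=Cam(env.camera_model(tc))
    for o,P in [("beaker",(465,-6,37)),("flask",(659,-5,30))]:
        x,y=k.proj([P])[0].round().astype(int); print(n,o,"mean abs diff",np.abs(a[y-14:y+14,x-14:x+14].astype(int)-b[y-14:y+14,x-14:x+14]).mean().round(1))
```

```text
[618.38816389 226.01631226 200.80891754] [-1.    0.58  0.88  1.57 -0.47  1.21  1.54] [-0.5  0.3 -1.1]
box 200 ((609.2411499023438, 224.8180389404297), (97.01383209228516, 52.659141540527344), 0.6151303648948669)
box 220 ((609.239501953125, 224.9705810546875), (97.013671875, 52.353973388671875), 0.6150290369987488)
box 235 ((618.4409790039062, 220.1241455078125), (78.71990966796875, 41.84922409057617), 0.5675255656242371)
box 245 ((617.9203491210938, 224.48660278320312), (77.74552917480469, 32.68312072753906), 0.6223495006561279)
top beaker mean abs diff 2.7
top flask mean abs diff 2.7
scene beaker mean abs diff 0.6
scene flask mean abs diff 0.6
```

Run:
```python
from h import *
from station import env
for n,f in [("scene","s1"),("top","t1")]:
    c=Cam(env.camera_model(n)); g=cv2.cvtColor(cv2.imread(f"pics/{f}.png"),cv2.COLOR_BGR2GRAY)
    for o,P,r,fn in [("sb cap",(350,303.5,86),12,lambda p:p<50),("rb cap",(609.4,-208.4,86),9,lambda p:p>215)]:
        u,v=c.proj([P])[0]; x,y=int(round(u)),int(round(v)); p=g[y-r:y+r+1,x-r:x+r+1]; ys,xs=np.nonzero(fn(p))
        print(n,o,"pred",round(u,1),round(v,1),"seen",(xs.mean()+x-r).round(1) if len(xs) else None,(ys.mean()+y-r).round(1) if len(xs) else None,len(xs))
```

```text
scene sb cap pred 390.6 101.5 seen 391.6 96.8 266
scene rb cap pred 259.8 228.8 seen 260.5 230.5 125
top sb cap pred 207.0 258.8 seen 207.4 258.5 113
top rb cap pred 392.9 167.9 seen 392.6 168.8 80
```

```bash
python3 -c "
from station import env; print(env.hand_in())"
```

```text
the job is handed in; nothing more can be done
None
```

The canister, round bottle, square bottle and slide box each stand in the holder that fits them, set down gently, with the beaker and flask left where they were; I handed the job in at about 49 s of the 109 s allowed.

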